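# Load the angled dry block and plug in its code key

## Task

Load the tilted grey block: one by one, drop each of the three vials, cap up, into the round pocket marked with the colour of its cap, so that it sits on the bottom of its pocket. When all three are in, push the blue plug fully home into the rectangular socket of the same block, until its collar lies flush on the block. Leave the timer, the tape roll and the pen where they are.

Things in the scene. Friction and masses are not known exactly. Their poses are not given: they have to be found in the camera images.
- dry_block: White wedge-shaped housing 104 x 222 mm, fixed to the bench, carrying the deck plate, its low edge to the robot's right. Origin: centre of its footprint; z up, x towards its high edge, y along the row of holes. The deck's origin is 34 mm above it. The deck's top face is 49 mm above the bench at its low edge (55 mm out from the origin) and 89 mm at its high edge.
- deck: Grey metal plate 80 x 210 x 40 mm. Origin: centre of its underside; x up the slope, y along the holes, z out of the top face (at z = 40 mm), 30 degrees off vertical. Four blind holes 28 mm deep, square to that face, 1.5 mm chamfers, at x = 0: pockets for red (y = +75 mm), white (+25), black (-25) and the socket (-75). Flat marks up- and down-slope of each show its colour.
- floor_red (a point): Centre of the floor of the round pocket with red marks, 25.2 mm diameter, 28 mm under its mouth; axes as the deck's, z along the pocket outwards. A vial let go with its foot in the mouth slides down by itself.
- floor_white (a point): Centre of the floor of the round pocket with white marks, 25.2 mm diameter, 28 mm under its mouth; axes as the deck's, z along the pocket outwards. A vial let go with its foot in the mouth slides down by itself.
- floor_black (a point): Centre of the floor of the round pocket with black marks, 25.2 mm diameter, 28 mm under its mouth; axes as the deck's, z along the pocket outwards. A vial let go with its foot in the mouth slides down by itself.
- plug_home (a point): Where the plug's origin lies when it is fully home: on the axis of the rectangular socket (blue marks; 22.4 mm along the deck's x, 30.4 mm along its y), 22 mm under its mouth; axes as the deck's. The plug goes in freely, without a catch.
- vial_red: White plastic vial with a red cap, body 22 mm diameter and 30 mm high, cap 17 mm diameter, 41 mm high in all, standing upright on the bench at the start; origin: centre of its underside, z up to the cap; about 25 g
- vial_white: White plastic vial with a white cap, body 22 mm diameter and 27 mm high, cap 17 mm diameter, 37 mm high in all, standing upright on the bench at the start; origin: centre of its underside, z up to the cap; about 25 g
- vial_black: Brown vial with a black cap, body 22 mm diameter and 35 mm high, cap 17 mm diameter, 47 mm high in all, standing upright on the bench at the start; origin: centre of its underside, z up to the cap; about 25 g
- plug: Plug standing upright on its shank, 51 mm high, 50 g: black shank 20 (x) x 28 (y) mm, 22 mm long; blue collar 30 x 38 mm from z = 22 to 27 mm; blue grip 20 (x) x 30 (y) mm from z = 27 to 51 mm. Origin: centre of the shank's underside, z up. In the socket its x lies along the deck's x, either way round.
- timer: White timer with green keys, 46 x 56 x 63 mm, a bystander; origin: centre of its underside.
- tape: Cream roll of tape lying flat, 70 mm diameter, 19 mm high, a bystander; origin: centre of its underside.
- pen: Blue pen lying on the bench, 133 mm long, 10 mm high, a bystander; origin: centre of its underside.
Mind the look-alikes: they are no part of the job. What is shaped like the plug but brown or turquoise is not meant.

How it is judged:
By the outcome, as a careful person would: the job done as asked, in the order asked, and still so for the second after the job is handed in, with the robot touching nothing.
It also fails if it takes over 72 s, if anything falls off the work surface, if the arm or the gripper's body presses on something with over 40 N, if the wrist force passes 120 N, or if a joint passes its speed limit or range.

## Robot

A 7-joint arm with a two-finger parallel gripper is mounted at the origin on a cart in front of the work surface, level with it; the furniture and walls round the work are solid. World frame = base frame: x ahead of the robot, y to its left, z up, the work surface at z = 0. Lengths are in m, angles in rad, forces in N, time in s.
With the tool pointing down it reaches from about 0.425 to 1.025 m from the base axis. Payload 9.4 kg.
Tool frame: the origin (TCP) lies at the very end of the fingers, on their centre line; the grasp point (between the pads) lies manip.pinch_z behind it (manip.pinch_z is the distance from the TCP to the grasp point, in m); z points along the fingers, y is the line along which they close (so a half turn about z gives the same grasp; the last joint's range is limited). The gripper opens to 93 mm and grips with 3 to 60 N. Pads are 15 mm wide; open, the fingers measure 128 mm over their backs; the gripper's body (75 mm by 188 mm) begins 65 mm behind the grasp point.
Start: joints at [-1.301, 0.599, -0.003, 1.599, 0.002, 0.943, -0.08], TCP at [0.246, 0.682, 0.219] pointing down, gripper open.
Joint ranges: [-2.57, 2.57], [-0.35, 1.97], [-1.29, 1.29], [0.11, 2.56], [-1.05, 4.19], [0.11, 1.86], [-2.63, 2.63]. Speed limits (rad/s): [2.22, 2.22, 3.01, 3.01, 3.14, 3.14, 3.14].

## Interface

Orientations are given as a unit quaternion [x, y, z, w].
In Python, from plant import manip gives the robot as it stands.
- The arm moves only by the shell command python3 -m crank 'ROWS'. ROWS is JSON, a list of rows, each a list of 7 numbers: the shift along the tool's x, y, z each as a share of 0.5 m, from -1 to 1, then the turn, a rotation vector about the tool's x, y, z each as a share of pi/2 rad, from -1 to 1, then the closure, from 0 (fully open) to 1 (shut). A call has 1 to 8 rows; each row is the pose to reach, as a shift and turn from the pose commanded when the call began, along the tool's axes at that moment; what a row does not reach only later rows make up. A row lasts 1/8 s, in which the tool goes at most 62.5 mm and 10.7 degrees, less where a joint would pass 70% of its speed; a pose out of reach is approached as far as the arm can. A call with a number of a shift or a turn outside -1 to 1 is refused whole. A call with a gripper value outside its range is refused whole. The fingers move at their own pace and stop on an object; the grip force is fixed at half the most. Time passes only in rows, so rows that repeat a pose let the fingers close. It gives the time, the measured TCP pose, the force, the opening and the grip force at its end, in the units of the state.
- manip.get_obs(): the state, without advancing time (a new reading comes with each control period).
- manip.read_camera(name): name is "scene" or "top" or "wrist"; returns a dict with "pixels" (420x560x3 uint8, red, green, blue), "range_z" (420x560 float32, m along the optical axis (not along the pixel's ray), 0 where there is no reading), "fovy" (degrees; the focal length in pixels is half the picture's height over the tangent of half this angle, whatever the lens; pixels are square), "cx", "cy" (the principal point, pixels), "R" (3x3) and "t" (3): a world point X has camera coordinates R X + t; the wrist camera has in their place "T_tool_cam" (4x4, takes a point from camera to tool coordinates, whose origin is the TCP and whose axes are the flange's). Camera axes: x right, y down, z forward; pixel columns grow to the right and rows downward; lengths in m; the calibration is good to about 2 mm. A picture is of the moment at which its call begins: read the wrist's pose just before it.
- manip.sign_off(): hands the job in; it is judged then, once.
The state is a dict: "clock": time; "qpos": joint angles; "dq": joint speeds; "effort": joint torques, N m; "position": TCP position; "eef_rot": TCP orientation; "ft_force": force on the tool from outside, world axes, zero at the start; "moment": the same for the moment, N m; "width": finger opening in m; "grip_force": force on a finger pad.
Only numpy, scipy, OpenCV 4.12 (cv2) and the standard library are available. Lean on these libraries where they do the work, as an engineer would, in place of code of your own. Each camera call takes 0.05 s, during which the arm holds its last target. There are 200 camera calls.

## Working session

There is one attempt and no reset: what is moved stays moved. The work goes in short steps, Python scripts to look and compute and a shell command to move; the robot and the scene stay as the last step left them, time stands still between calls to the robot, and variables do not carry over. Pictures are saved under pics/ and viewed, at most 10 in all, crops included, and the job is handed in when it is done.

```bash
ls; mkdir -p pics
cat > h.py <<'E'
import numpy as np, cv2, pickle
from plant import manip
def grab(n):
    o=manip.get_obs(); c=manip.read_camera(n); c['obs']=o
    pickle.dump(c,open(f'{n}.pkl','wb')); return c
def load(n): return pickle.load(open(f'{n}.pkl','rb'))
def cloud(c):
    """per-pixel world points (H,W,3), nan where no depth"""
    z=c['range_z'].astype(float).copy(); z[z==0]=np.nan
    h,w=z.shape; f=h/2/np.tan(np.radians(c['fovy'])/2)
    u,v=np.meshgrid(np.arange(w),np.arange(h))
    P=np.stack([(u-c['cx'])/f*z,(v-c['cy'])/f*z,z],-1)
    if 'R' in c: return (P-np.array(c['t']))@np.array(c['R'])
    from scipy.spatial.transform import Rotation as R
    T=np.array(c['T_tool_cam']); o=c['obs']
    return (P@T[:3,:3].T+T[:3,3])@R.from_quat(o['eef_rot']).as_matrix().T+np.array(o['position'])
E
python3 - <<'E'
from h import *
o=manip.get_obs(); print(o['clock'],o['position'],o['eef_rot'],o['width'],manip.pinch_z)
for n in('top','scene'):
    c=grab(n); cv2.imwrite(f'pics/{n}0.png',cv2.cvtColor(c['pixels'],cv2.COLOR_RGB2BGR)); print(n,c['fovy'],c['cx'],c['cy'],c.get('R'),c.get('t'))
E
```

```text
pics
0.0 [0.24626265 0.68137674 0.21774306] [ 1.72497880e-01  9.85009576e-01 -7.81535422e-04 -7.35390550e-05] 0.09308729716474189 0.0188
top 57.248577669989146 280.9676991529081 205.30114164170809 [[ 8.23119181e-03 -9.99966037e-01  4.15145720e-04]
 [-9.74844479e-01 -8.11687642e-03 -2.22738316e-01]
 [ 2.22734121e-01  1.42869929e-03 -9.74878182e-01]] [-0.05943771  0.53024383  1.20577485]
scene 42.2399086574728 281.18820023971693 204.94464453584752 [[ 0.59563015 -0.80319825 -0.00986342]
 [-0.46866184 -0.337522   -0.81635469]
 [ 0.65236554  0.49086808 -0.57746665]] [-0.34671526  0.30196883  1.06570478]
```

View pics/top0.png

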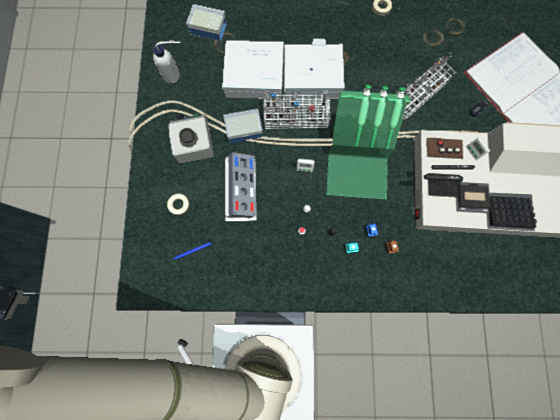

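View pics/scene0.png

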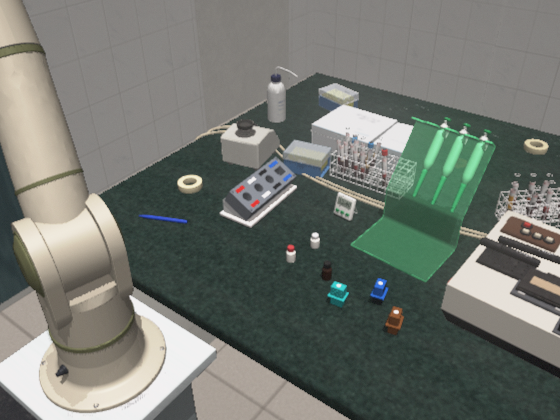

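The top view shows the block at about (243,187), with the red marks at the bottom and blue at the top. The vials are red (302,231), white (307,208) and black (332,232). There are three plug-shaped things: blue (372,230), turquoise (352,247) and brown (392,246). Only the first is blue with a collar, so it should be the plug; I'll confirm that in an enlarged crop.

Run:
```python
from h import *
s=load('scene');t=load('top')
a=cv2.resize(s['pixels'][220:340,270:430],(800,600),interpolation=cv2.INTER_CUBIC)
cv2.imwrite('pics/crop1.png',cv2.cvtColor(a,cv2.COLOR_RGB2BGR))
for c,n in((t,'top'),(s,'scene')):
    P=cloud(c); g=c['pixels']; hsv=cv2.cvtColor(g,cv2.COLOR_RGB2HSV)
    b=np.nanmedian(P[...,2][(P[...,2]<.01)&(P[...,2]>-.01)]); print(n,'bench',b)
    m=(P[...,2]>b+.012)&(P[...,2]<.1)&(P[...,0]>.3)&(P[...,0]<.75)&(P[...,1]>-.45)&(P[...,1]<.35)
    k,l,st,ce=cv2.connectedComponentsWithStats(m.astype(np.uint8),connectivity=4)
    for i in range(1,k):
        if st[i,4]<8: continue
        q=P[l==i]; zt=np.percentile(q[:,2],95); tp=q[q[:,2]>zt-.008]
        print(st[i],'top',zt.round(4),'topmid',((tp.min(0)+tp.max(0))/2).round(4),'mean',q.mean(0).round(4), np.median(g[l==i],0))
```

```text
top bench 0.0006721700444461882
[172 139  41  24 478] top 0.0993 topmid [0.7179 0.2467 0.0957] mean [0.7058 0.2413 0.0675] [102. 105. 101.]
[329 141  65  18 687] top 0.0985 topmid [ 0.7296 -0.3233  0.0953] mean [ 0.7256 -0.3227  0.0627] [37. 65. 49.]
[176 145   3   4   8] top 0.0996 topmid [0.718  0.2895 0.099 ] mean [0.7187 0.2892 0.0991] [219.5 223.  218.5]
[ 225  153   31   68 1851] top 0.0878 topmid [0.5986 0.0973 0.0876] mean [0.5929 0.0823 0.0648] [140. 150. 161.]
[297 159  17  13 177] top 0.0652 topmid [ 0.6842 -0.1348  0.0626] mean [ 0.6762 -0.1346  0.0449] [161. 172. 164.]
[167 194  21  21 238] top 0.024 topmid [0.5432 0.2981 0.0216] mean [0.5419 0.2983 0.0192] [251. 253. 236.]
[303 205   7   7  37] top 0.0398 topmid [ 0.5296 -0.139   0.0383] mean [ 0.5277 -0.1392  0.0302] [223. 227. 219.]
[366 224  11  13 106] top 0.0548 topmid [ 0.4577 -0.3543  0.053 ] mean [ 0.4544 -0.3522  0.0417] [ 65.  125.5 222.5]
[298 228   7   7  39] top 0.0452 topmid [ 0.4525 -0.1216  0.0427] mean [ 0.4508 -0.1215  0.0333] [222. 117. 116.]
[329 228   7   8  39] top 0.0493 topmid [ 0.4492 -0.2258  0
[... 1078 characters left out ...]
 [228.5 225.  222.5]
[311 232   9  13  91] top 0.038 topmid [ 0.5307 -0.141   0.0353] mean [ 0.5271 -0.1434  0.0272] [201. 196. 192.]
[286 244  10  15 113] top 0.0423 topmid [ 0.4533 -0.1238  0.039 ] mean [ 0.451  -0.1258  0.0283] [168. 136. 131.]
[322 260  10  17 135] top 0.0479 topmid [ 0.4523 -0.2269  0.0458] mean [ 0.447  -0.2285  0.0322] [42. 38. 35.]
[371 278  18  23 275] top 0.0528 topmid [ 0.4566 -0.3568  0.0497] mean [ 0.4514 -0.3591  0.0383] [ 45.  89. 165.]
[328 281  21  23 311] top 0.0526 topmid [ 0.399  -0.2887  0.0499] mean [ 0.3939 -0.2911  0.038 ] [ 47. 148. 146.]
[386 306  18  25 311] top 0.0528 topmid [ 0.4017 -0.4214  0.0504] mean [ 0.3958 -0.4237  0.0382] [116.  75.  50.]
```

View pics/crop1.png

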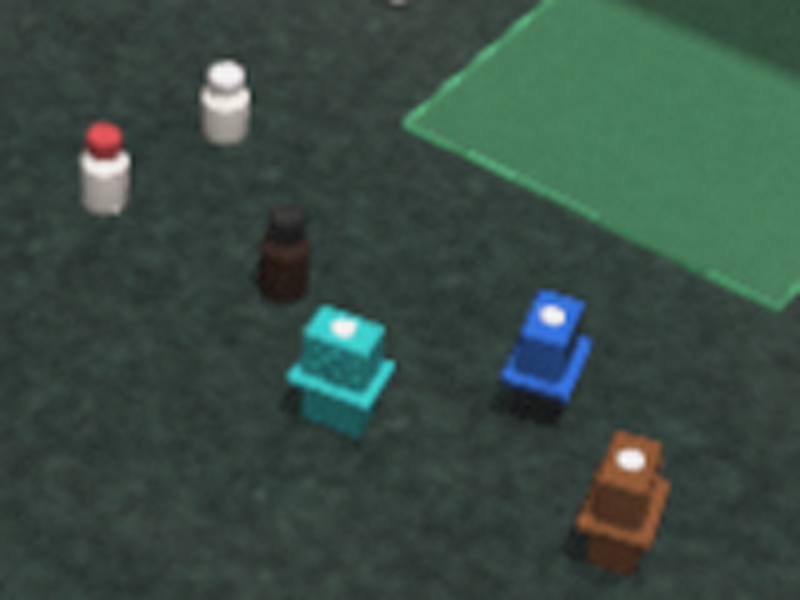

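The crop shows the blue plug at crop (548,355): blue collar, black shank, lying at about (0.456,-0.355). The turquoise (340,370) and brown (625,500) ones don't match. Next I'll measure the deck and plan a look with the wrist camera.

```bash
cat >> h.py <<'E'
from scipy.spatial.transform import Rotation as Rot
def goto(pos,R=None):
    """shares (shift, turn) in present tool axes to a world TCP pose"""
    o=manip.get_obs(); R0=Rot.from_quat(o['eef_rot']); R=R0 if R is None else R
    d=R0.inv().apply(np.array(pos)-o['position']); w=(R0.inv()*R).as_rotvec()
    print('rows>=',round(max(np.linalg.norm(d)/.0625,np.degrees(np.linalg.norm(w))/10.7),1),'shift',(d/.5).round(4),'turn',(w/(np.pi/2)).round(4))
def frame(yaw,tilt=0):
    """tool down, y axis at world azimuth yaw; tilt: lean so that z=-deck normal"""
    up=np.array([np.cos(yaw),np.sin(yaw),0]); ez=np.array([0,0,1.])
    n=np.cos(tilt)*ez-np.sin(tilt)*up; y=np.cos(tilt)*up+np.sin(tilt)*ez; z=-n
    return Rot.from_matrix(np.c_[np.cross(y,z),y,z])
def deckfit(c,verbose=True):
    P=cloud(c); g=c['pixels']; hsv=cv2.cvtColor(g,cv2.COLOR_RGB2HSV).astype(int)
    m=(P[...,2]>.045)&(P[...,2]<.1)&(P[...,0]>.42)&(P[...,0]<.7)&(P[...,1]>0)&(P[...,1]<.17)
    q=P[m]; rng=np.random.default_rng(0); best=None
    for _ in range(300):
        a=q[rng.choice(len(q),3,False)]; n=np.cross(a[1]-a[0],a[2]-a[0]); l=np.linalg.norm(n)
        if l<1e-5: continue
        n/=l; n*=np.sign(n[2]); 
        if not .8<n[2]<.92: continue
        i=abs((q-a[0])@n)<.002
        if best is None or i.sum()>best.sum(): best=i
    Q=q[best]; ce=Q.mean(0); n=np.linalg.svd(Q-ce,full_matrices=False)[2][2]; n*=np.sign(n[2])
    on=m&(abs((P-ce)@n)<.003)
    H,S,V=hsv[...,0],hsv[...,1],hsv[...,2]
    out={}
    for k,mm in (('red',((H<10)|(H>170))&(S>120)),('blue',(H>100)&(H<125)&(S>130)),('white',(S<40)&(V>200)),('black',V<60)):
        mm=mm&on; kk,l,st,cc=cv2.connectedComponentsWithStats(mm.astype(np.uint8))
        out[k]=[(st[i,4],cc[i].round(0),P[l==i].mean(0).round(4)) for i in range(1,kk) if st[i,4]>8]
    if verbose:
        print('n',n.round(4),'tilt',np.degrees(np.arccos(n[2])).round(2),'az up',np.degrees(np.arctan2(-n[1],-n[0])).round(2),'c',ce.round(4),len(Q))
        for k in out:
            for e in out[k]: print(k,*e)
    return n,ce,out,Q
E
python3 - <<'E'
from h import *
for n in('top','scene'): print(n); deckfit(load(n))
w=grab('wrist'); print(np.array(w['T_tool_cam']).round(3),w['fovy'])
goto([.46,-.10,.32],frame(np.pi/2))
E
```

```text
top
n [ 0.0192 -0.5058  0.8624] tilt 30.41 az up 92.18 c [0.5927 0.0721 0.0703] 715
red 14 [237. 205.] [0.5248 0.0883 0.0818]
red 11 [252. 207.] [0.5244 0.042  0.0548]
blue 21 [236. 161.] [0.6764 0.0952 0.0822]
blue 19 [251. 164.] [0.6753 0.0492 0.0555]
white 28 [237. 190.] [0.5757 0.0902 0.0809]
white 22 [251. 192.] [0.5757 0.0442 0.0547]
scene
n [ 0.0214 -0.5246  0.8511] tilt 31.67 az up 92.33 c [0.5894 0.0711 0.07  ] 884
red 28 [240. 189.] [0.5247 0.0893 0.0829]
red 22 [255. 203.] [0.5271 0.0437 0.0548]
blue 23 [273. 164.] [0.6736 0.0959 0.0832]
blue 14 [288. 176.] [0.6814 0.0502 0.0548]
white 23 [251. 180.] [0.5747 0.0918 0.083 ]
white 23 [266. 194.] [0.5766 0.0456 0.0561]
black 10 [276. 186.] [0.625  0.0475 0.0553]
[[ 0.001 -0.971 -0.237  0.065]
 [ 1.     0.001  0.001  0.001]
 [-0.001 -0.237  0.971 -0.166]
 [ 0.     0.     0.     1.   ]] 62.60250807106636
rows>= 13.1 shift [-0.9331 -1.3249 -0.2024] turn [-7.000e-04 -1.000e-04 -2.208e-01]
```

```bash
python3 -m crank '[[-0.06,-0.08,-0.1,0,0,-0.1,0],[-0.5,-0.7,-0.2,0,0,-0.22,0],[-0.5,-0.7,-0.2,0,0,-0.22,0],[-0.5,-0.7,-0.2,0,0,-0.22,0],[-0.5,-0.7,-0.2,0,0,-0.22,0],[-0.5,-0.7,-0.2,0,0,-0.22,0],[-0.5,-0.7,-0.2,0,0,-0.22,0],[-0.5,-0.7,-0.2,0,0,-0.22,0]]'; python3 -c "
from h import *
goto([.46,-.10,.32],frame(np.pi/2))"
```

```text
clock: 1.15
position: [0.3634, 0.264, 0.3193]
eef_rot: [0.003, 1.0, -0.0, 0.0]
ft_force: [-0.1, 0.3, 0.2]
width: 0.093
grip_force: 0.0
rows>= 6.0 shift [-0.1977 -0.7269 -0.0011] turn [-0.0001  0.0006 -0.0039]
```

```bash
python3 -m crank '[[-0.2,-0.73,0,0,0,-0.004,0],[-0.2,-0.73,0,0,0,-0.004,0],[-0.2,-0.73,0,0,0,-0.004,0],[-0.2,-0.73,0,0,0,-0.004,0],[-0.2,-0.73,0,0,0,-0.004,0],[-0.2,-0.73,0,0,0,-0.004,0],[-0.2,-0.73,0,0,0,-0.004,0],[-0.2,-0.73,0,0,0,-0.004,0]]'
python3 - <<'E'
from h import *
c=grab('wrist'); cv2.imwrite('pics/w1.png',cv2.cvtColor(c['pixels'],cv2.COLOR_RGB2BGR))
print(c['obs']['position'])
deckfit(c)
P=cloud(c); g=c['pixels']
b=np.nanmedian(P[...,2][abs(P[...,2])<.01]); print('bench',b)
m=(P[...,2]>b+.012)&(P[...,2]<.1)&(P[...,0]>.3)&(P[...,0]<.56)&(P[...,1]>-.48)&(P[...,1]<0)
k,l,st,ce=cv2.connectedComponentsWithStats(m.astype(np.uint8),connectivity=4)
for i in range(1,k):
    if st[i,4]<60: continue
    q=P[l==i]; zt=np.percentile(q[:,2],95); tp=q[q[:,2]>zt-.004]
    (rc,rs,ra)=cv2.minAreaRect((tp[:,:2]*1000).astype(np.float32)) 
    print(st[i],ce[i].round(0),'top',zt.round(4),'rect',np.round(rc,1),np.round(rs,1),round(ra,1),'mean',q.mean(0).round(4), np.median(g[l==i],0))
E
```

```text
clock: 2.15
position: [0.4623, -0.0967, 0.3182]
eef_rot: [-0.003, 1.0, 0.0, -0.0]
ft_force: [-0.2, 0.5, -0.5]
width: 0.093
grip_force: 0.0
[ 0.46229626 -0.0966819   0.31824353]
n [ 0.0219 -0.4992  0.8662] tilt 29.98 az up 92.51 c [0.5585 0.0698 0.0699] 3285
red 145 [391. 224.] [0.5268 0.043  0.0561]
red 172 [436. 229.] [0.5249 0.0896 0.0829]
white 2064 [419. 228.] [0.5265 0.0731 0.0725]
white 28 [380. 281.] [0.6098 0.0374 0.0495]
white 563 [399. 338.] [0.6884 0.065  0.0637]
bench -0.00015222072459308844
[   6  107   44   34 1031] [ 28. 124.] top 0.0514 rect [ 402.7 -421. ] [30.2 21.1] 10.3 mean [ 0.4026 -0.4156  0.0391] [207. 122.  62.]
[114 109  38  27 807] [133. 122.] top 0.0516 rect [ 399.6 -288. ] [19.9 30. ] 6.8 mean [ 0.3996 -0.2841  0.0406] [  0. 255. 255.]
[ 67 151  37  32 862] [ 85. 167.] top 0.0515 rect [ 458.3 -355.9] [29.8 21. ] 12.2 mean [ 0.457  -0.3512  0.0396] [ 68. 207. 255.]
[175 154  22  18 300] [185. 163.] top 0.0474 rect [ 451.7 -226.1] [15.3 15.3] 84.0 mean [ 0.4506 -0.2229  0.0362] [98.  91.  85.5]
[255 156  17  18 236] [263. 165.] top 0.0416 rect [ 454.3 -123.1] [14.3 15.3] 87.8 mean [ 0.4531 -0.1224  0.0332] [255.  218.5 220. ]
[243 211  17  18 229] [251. 219.] top 0.0373 rect [ 531.3 -140.3] [15.8 14.8] 0.8 mean [ 0.5283 -0.14    0.0292] [255. 255. 255.]
```

View pics/w1.png

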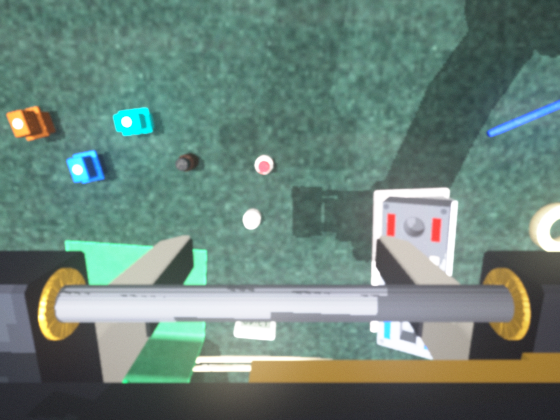

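The wrist view shows the red vial (264,165), white vial (251,219), black vial (186,162) and blue plug (85,167). The red pocket is at (414,227) between its marks, and the rest of the block is hidden by the gripper. I'll fetch the red vial first.

```bash
cat >> h.py <<'E'
AZ=np.radians(92.4); O=np.array([.6007,.0695,.069])
def mouth(y): return O+y*np.array([-np.sin(AZ-np.pi/2+0)*0+np.cos(AZ+np.pi/2),np.sin(AZ+np.pi/2),0])
TILT=np.radians(30); FD=frame(AZ); FT=frame(AZ,TILT); N=-FT.as_matrix()[:,2]
E
python3 - <<'E'
from h import *
print(mouth(.075),mouth(-.075),N)
goto([.4538,-.1230,.10],FD); goto([.4538,-.1230,.010],FD)
E
```

```text
[0.52576579 0.06635933 0.069     ] [0.67563421 0.07264067 0.069     ] [ 0.02093783 -0.49956142  0.8660254 ]
rows>= 3.5 shift [ 0.0168 -0.0542  0.4366] turn [ 0.0003 -0.0004 -0.0224]
rows>= 5.0 shift [ 0.0167 -0.0543  0.6166] turn [ 0.0003 -0.0004 -0.0224]
```

```bash
python3 -m crank '[[0.017,-0.054,0.2,0,0,-0.022,0.4],[0.017,-0.054,0.437,0,0,-0.022,0.4],[0.017,-0.054,0.437,0,0,-0.022,0.4],[0.017,-0.054,0.437,0,0,-0.022,0.4],[0.017,-0.054,0.437,0,0,-0.022,0.4],[0.017,-0.054,0.437,0,0,-0.022,0.4]]'
python3 - <<'E'
from h import *
goto([.4538,-.1230,.010],FD)
c=grab('wrist')
P=cloud(c)
m=(P[...,2]>.025)&(P[...,2]<.05)&(abs(P[...,0]-.454)<.03)&(abs(P[...,1]+.123)<.02)
q=P[m]; zt=np.percentile(q[:,2],95); tp=q[q[:,2]>zt-.003]
print(zt,cv2.minEnclosingCircle((tp[:,:2]*1000).astype(np.float32)), len(tp))
E
```

```text
clock: 2.95
position: [0.4545, -0.1236, 0.1012]
eef_rot: [-0.021, 1.0, 0.0, 0.001]
ft_force: [-0.1, -0.7, 0.4]
width: 0.0558
grip_force: 0.0
rows>= 1.5 shift [0.0015 0.0011 0.1823] turn [ 0.0002  0.0007 -0.0005]
0.04133114712107632 ((454.67413330078125, -123.06224822998047), 8.258890151977539) 427
```

```bash
python3 -m crank '[[0,0.001,0.1,0,0,0,0.4],[0,0.001,0.182,0,0,0,0.4],[0,0.001,0.182,0,0,0,0.4],[0,0.001,0.182,0,0,0,1],[0,0.001,0.182,0,0,0,1],[0,0.001,0.182,0,0,0,1],[0,0.001,0.182,0,0,0,1],[0,0.001,0.182,0,0,0,1]]'; python3 -c "
from h import *
goto([.4545,-.123,.16],FD)
goto(mouth(.075)+.07*N,FT)"
```

```text
clock: 4.0
position: [0.4542, -0.124, 0.0098]
eef_rot: [-0.02, 1.0, -0.0, 0.001]
ft_force: [0.0, 0.8, 10.3]
width: 0.0208
grip_force: 30.0
rows>= 2.4 shift [-0.0011  0.0019 -0.3004] turn [-0.0001  0.0008 -0.0014]
rows>= 3.4 shift [-0.1586  0.3047 -0.2395] turn [-0.3335  0.0011 -0.0012]
```

```bash
python3 -m crank '[[0,0,-0.12,0,0,0,1],[-0.03,0.05,-0.24,0,0,0,1],[-0.159,0.305,-0.24,-0.333,0.001,-0.001,1],[-0.159,0.305,-0.24,-0.333,0.001,-0.001,1],[-0.159,0.305,-0.24,-0.333,0.001,-0.001,1],[-0.159,0.305,-0.24,-0.333,0.001,-0.001,1],[-0.159,0.305,-0.24,-0.333,0.001,-0.001,1],[-0.159,0.305,-0.24,-0.333,0.001,-0.001,1]]'
python3 - <<'E'
from h import *
c=grab('wrist'); cv2.imwrite('pics/w2.png',cv2.cvtColor(c['pixels'],cv2.COLOR_RGB2BGR))
n,ce,out,Q=deckfit(c)
goto(mouth(.075)+.0055*N,FT)
print('tool',c['obs']['position'],mouth(.075)+.07*N)
E
```

```text
clock: 5.0
position: [0.5267, 0.0321, 0.1295]
eef_rot: [-0.021, 0.966, 0.257, -0.006]
ft_force: [-0.1, -0.1, -0.2]
width: 0.0209
grip_force: 30.0
n [ 0.0227 -0.5006  0.8654] tilt 30.07 az up 92.6 c [0.5427 0.0671 0.0686] 7911
red 534 [244. 217.] [0.5271 0.0427 0.0556]
red 482 [320. 218.] [0.5258 0.0893 0.0827]
white 155 [227. 218.] [0.5287 0.0325 0.0488]
white 2852 [304. 198.] [0.5124 0.079  0.0761]
white 1487 [283. 341.] [0.6268 0.071  0.0685]
rows>= 1.0 shift [-0.001  -0.0011  0.1281] turn [-0.0015 -0.0008  0.0005]
tool [0.5266536  0.03209031 0.12951044] [0.52723144 0.03139003 0.12962178]
```

View pics/w2.png

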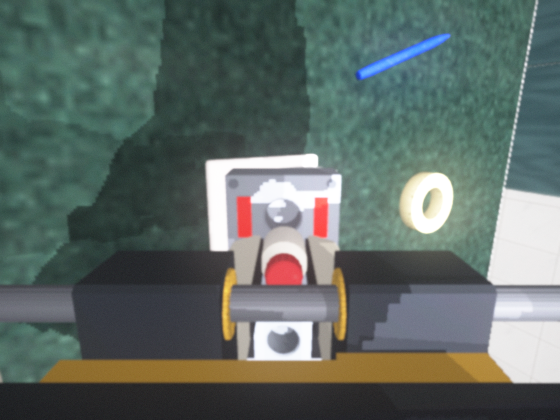

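The picture shows the red-capped vial held straight above the red pocket (283,211), and the marks agree with my model to under 1 mm.

```bash
python3 -m crank '[[-0.002,-0.001,0.06,-0.001,0,0,1],[-0.002,-0.001,0.1,-0.001,0,0,1],[-0.002,-0.001,0.115,-0.001,0,0,1],[-0.002,-0.001,0.129,-0.001,0,0,1],[-0.002,-0.001,0.129,-0.001,0,0,1]]'
```

```text
clock: 5.68
position: [0.5268, 0.0635, 0.0731]
eef_rot: [-0.02, 0.966, 0.259, -0.006]
ft_force: [1.0, -0.0, 0.1]
width: 0.0212
grip_force: 30.0
```

```bash
python3 -m crank '[[0,0,0,0,0,0,0.6],[0,0,0,0,0,0,0.6],[0,0,0,0,0,0,0.6],[0,0,0,0,0,0,0.6],[0,0,-0.12,0,0,0,0.6],[0,0,-0.12,0,0,0,0.6],[0,0,-0.12,0,0,0,0.6]]'
python3 - <<'E'
from h import *
c=grab('wrist'); cv2.imwrite('pics/w3.png',cv2.cvtColor(c['pixels'],cv2.COLOR_RGB2BGR))
P=cloud(c); D=(P-mouth(.075))@FT.as_matrix()   # tool axes: x=-y_deck.. , z into deck
m=(np.hypot(D[...,0],D[...,1])<.013)&(D[...,2]<-.004)&(D[...,2]>-.03)
q=D[m]; print(len(q),'height over deck',(-np.percentile(q[:,2],5)).round(4),'(13 mm when home)', q.mean(0).round(4))
R0=Rot.from_quat(c['obs']['eef_rot'])
goto([.5310,-.1400,.15],FD)
E
```

```text
clock: 6.55
position: [0.528, 0.0336, 0.1249]
eef_rot: [-0.02, 0.966, 0.259, -0.006]
ft_force: [-0.0, 1.0, 0.7]
width: 0.0374
grip_force: 0.0
512 height over deck 0.0134 (13 mm when home) [ 0.0007 -0.0019 -0.0116]
rows>= 2.8 shift [ 0.008  -0.2755 -0.2185] turn [ 3.343e-01 -1.000e-03 -1.000e-04]
```

View pics/w3.png

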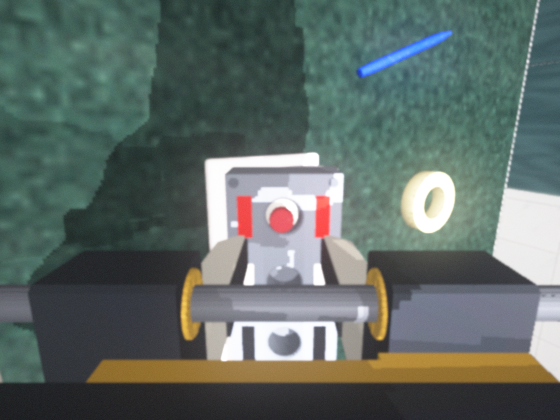

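The red vial sits in its pocket at (282,215), 13 mm proud of the deck, so it is on the bottom. White vial next.

```bash
python3 -m crank '[[0.008,-0.275,-0.218,0.334,-0.001,0,0.4],[0.008,-0.275,-0.218,0.334,-0.001,0,0.4],[0.008,-0.275,-0.218,0.334,-0.001,0,0.4],[0.008,-0.275,-0.218,0.334,-0.001,0,0.4],[0.008,-0.275,-0.218,0.334,-0.001,0,0.4],[0.008,-0.275,-0.218,0.334,-0.001,0,0.4]]'
cat >> h.py <<'E'
def cap(x,y,h):
    c=grab('wrist'); P=cloud(c)
    m=(P[...,2]>h-.01)&(P[...,2]<h+.01)&(np.hypot(P[...,0]-x,P[...,1]-y)<.022)
    q=P[m]; zt=np.percentile(q[:,2],90); tp=q[abs(q[:,2]-zt)<.0025]
    (a,b),r=cv2.minEnclosingCircle((tp[:,:2]*1000).astype(np.float32)); print('cap',a,b,'r',r,'z',zt,len(tp)); return a/1000,b/1000
E
python3 - <<'E'
from h import *
x,y=cap(.531,-.1403,.037)
goto([.531,-.1403,.009],FD)
E
```

```text
clock: 7.35
position: [0.5309, -0.1393, 0.1494]
eef_rot: [-0.021, 1.0, 0.001, -0.001]
ft_force: [-0.5, -0.5, -0.4]
width: 0.0555
grip_force: 0.0
cap 531.0950927734375 -141.05313110351562 r 8.197896957397461 z 0.03713233756097583 286
rows>= 2.2 shift [-0.0004 -0.0018  0.2812] turn [ 0.0013 -0.0006 -0.0006]
```

```bash
python3 -m crank '[[0,-0.002,0.12,0.001,0,0,0.4],[0,-0.002,0.24,0.001,0,0,0.4],[0,-0.002,0.281,0.001,0,0,0.4],[0,-0.002,0.281,0.001,0,0,0.4],[0,-0.002,0.281,0.001,0,0,1],[0,-0.002,0.281,0.001,0,0,1],[0,-0.002,0.281,0.001,0,0,1],[0,-0.002,0.281,0.001,0,0,1]]'; python3 -c "
from h import *
goto(mouth(.025)+.07*N,FT)"
```

```text
clock: 8.4
position: [0.5318, -0.1412, 0.0106]
eef_rot: [-0.021, 1.0, -0.001, 0.001]
ft_force: [-0.5, 0.1, 2.8]
width: 0.0207
grip_force: 30.1
rows>= 3.5 shift [-0.1055  0.3449 -0.2386] turn [-3.344e-01  1.100e-03 -1.000e-04]
```

```bash
python3 -m crank '[[0,0,-0.12,0,0,0,1],[-0.03,0.05,-0.24,0,0,0,1],[-0.105,0.345,-0.239,-0.334,0.001,0,1],[-0.105,0.345,-0.239,-0.334,0.001,0,1],[-0.105,0.345,-0.239,-0.334,0.001,0,1],[-0.105,0.345,-0.239,-0.334,0.001,0,1],[-0.105,0.345,-0.239,-0.334,0.001,0,1],[-0.105,0.345,-0.239,-0.334,0.001,0,1]]'
python3 - <<'E'
from h import *
c=grab('wrist')
n,ce,out,Q=deckfit(c)
print(mouth(.025)); goto(mouth(.025)+.0055*N+[.0004,0,0],FT)
E
```

```text
clock: 9.4
position: [0.5766, 0.0335, 0.1296]
eef_rot: [-0.02, 0.966, 0.257, -0.006]
ft_force: [-0.2, -0.2, -0.2]
width: 0.0214
grip_force: 30.0
n [ 0.0227 -0.5006  0.8654] tilt 30.07 az up 92.6 c [0.5543 0.0674 0.0685] 15539
red 639 [243. 145.] [0.5272 0.0428 0.0557]
red 482 [323. 141.] [0.5224 0.0891 0.0827]
blue 13 [315. 336.] [0.6709 0.0933 0.0813]
blue 52 [250. 349.] [0.6842 0.0502 0.056 ]
blue 44 [316. 353.] [0.6857 0.0951 0.082 ]
white 222 [231. 142.] [0.526  0.0361 0.0511]
white 36 [298. 100.] [0.4968 0.0739 0.0737]
white 6507 [297. 186.] [0.5543 0.0757 0.0734]
white 191 [283. 139.] [0.5224 0.0671 0.0672]
white 9 [279. 159.] [0.5361 0.065  0.0655]
white 15 [228. 243.] [0.5973 0.0351 0.0484]
white 1053 [283. 342.] [0.6775 0.0729 0.0683]
white 11 [277. 322.] [0.6606 0.0684 0.0656]
[0.57572193 0.06845311 0.069     ]
rows>= 1.0 shift [-2.000e-03 -1.000e-04  1.287e-01] turn [-0.0016 -0.0005  0.0003]
```

```bash
python3 -m crank '[[-0.002,0,0.06,-0.001,0,0,1],[-0.002,0,0.1,-0.001,0,0,1],[-0.002,0,0.115,-0.001,0,0,1],[-0.002,0,0.129,-0.001,0,0,1],[-0.002,0,0.129,-0.001,0,0,1]]'
```

```text
clock: 10.07
position: [0.5764, 0.0657, 0.0734]
eef_rot: [-0.02, 0.966, 0.259, -0.006]
ft_force: [0.7, -0.3, -0.5]
width: 0.021
grip_force: 30.0
```

```bash
python3 -m crank '[[0,0,0,0,0,0,0.6],[0,0,0,0,0,0,0.6],[0,0,0,0,0,0,0.6],[0,0,0,0,0,0,0.6],[0,0,-0.12,0,0,0,0.6],[0,0,-0.12,0,0,0,0.6],[0,0,-0.12,0,0,0,0.6]]'
cat >> h.py <<'E'
def seated(y):
    c=grab('wrist'); P=cloud(c); D=(P-mouth(y))@FT.as_matrix()
    m=(np.hypot(D[...,0],D[...,1])<.013)&(D[...,2]<-.004)&(D[...,2]>-.04)
    q=D[m]; print(len(q),'height over deck',(-np.percentile(q[:,2],5)).round(4),q.mean(0).round(4))
E
python3 - <<'E'
from h import *
seated(.025)
goto([.4515,-.2262,.15],FD)
E
```

```text
clock: 10.95
position: [0.5775, 0.036, 0.1252]
eef_rot: [-0.02, 0.966, 0.259, -0.006]
ft_force: [-0.5, 0.2, -1.1]
width: 0.037
grip_force: 0.0
461 height over deck 0.0092 [ 0.     -0.0019 -0.0079]
rows>= 4.7 shift [ 0.2732 -0.4196 -0.301 ] turn [ 3.343e-01 -1.200e-03 -1.000e-04]
```

White is home (9.2 mm proud, 9 expected). Black vial next.

```bash
python3 -m crank '[[0.04,-0.06,-0.1,0.1,0,0,0.4],[0.273,-0.42,-0.301,0.334,-0.001,0,0.4],[0.273,-0.42,-0.301,0.334,-0.001,0,0.4],[0.273,-0.42,-0.301,0.334,-0.001,0,0.4],[0.273,-0.42,-0.301,0.334,-0.001,0,0.4],[0.273,-0.42,-0.301,0.334,-0.001,0,0.4],[0.273,-0.42,-0.301,0.334,-0.001,0,0.4],[0.273,-0.42,-0.301,0.334,-0.001,0,0.4]]'
python3 - <<'E'
from h import *
x,y=cap(.4517,-.2262,.047)
goto([.4517,-.2264,.011],FD)
E
```

```text
clock: 12.0
position: [0.4525, -0.2256, 0.15]
eef_rot: [-0.022, 1.0, 0.0, -0.0]
ft_force: [0.5, 0.4, -0.3]
width: 0.0556
grip_force: 0.0
cap 451.7992858886719 -226.55026245117188 r 8.141087532043457 z 0.0474104516797894 304
rows>= 2.2 shift [ 0.0017 -0.0015  0.2781] turn [0.0004 0.     0.0009]
```

```bash
python3 -m crank '[[0.001,-0.002,0.12,0,0,0.001,0.4],[0.001,-0.002,0.24,0,0,0.001,0.4],[0.001,-0.002,0.278,0,0,0.001,0.4],[0.001,-0.002,0.278,0,0,0.001,0.4],[0.001,-0.002,0.278,0,0,0.001,1],[0.001,-0.002,0.278,0,0,0.001,1],[0.001,-0.002,0.278,0,0,0.001,1],[0.001,-0.002,0.278,0,0,0.001,1]]'; python3 -c "
from h import *
goto(mouth(-.025)+.075*N+[.0004,0,0],FT)"
```

```text
clock: 13.05
position: [0.4519, -0.228, 0.012]
eef_rot: [-0.02, 1.0, -0.0, 0.001]
ft_force: [0.2, 0.6, 4.9]
width: 0.021
grip_force: 30.0
rows>= 5.4 shift [-0.3723  0.5077 -0.2435] turn [-0.3336  0.0013 -0.0012]
```

```bash
python3 -m crank '[[0,0,-0.12,0,0,0,1],[-0.03,0.05,-0.24,0,0,0,1],[-0.372,0.508,-0.243,-0.334,0.001,-0.001,1],[-0.372,0.508,-0.243,-0.334,0.001,-0.001,1],[-0.372,0.508,-0.243,-0.334,0.001,-0.001,1],[-0.372,0.508,-0.243,-0.334,0.001,-0.001,1],[-0.372,0.508,-0.243,-0.334,0.001,-0.001,1],[-0.372,0.508,-0.243,-0.334,0.001,-0.001,1]]'; python3 -m crank '[[0,0,0,0,0,0,1],[0,0,0,0,0,0,1]]'
python3 - <<'E'
from h import *
c=grab('wrist'); cv2.imwrite('pics/w4.png',cv2.cvtColor(c['pixels'],cv2.COLOR_RGB2BGR))
deckfit(c); print(mouth(-.025))
goto(mouth(-.025)+.0065*N+[.0004,0,0],FT)
E
```

```text
clock: 14.05
position: [0.628, 0.0368, 0.1332]
eef_rot: [-0.022, 0.965, 0.26, -0.006]
ft_force: [-0.2, -1.0, -0.5]
width: 0.0211
grip_force: 30.0
clock: 14.3
position: [0.6269, 0.0316, 0.1329]
eef_rot: [-0.019, 0.966, 0.259, -0.006]
ft_force: [-0.1, -0.2, -0.9]
width: 0.0209
grip_force: 30.0
n [ 0.0214 -0.5003  0.8656] tilt 30.05 az up 92.45 c [0.5631 0.0678 0.0685] 22501
red 724 [244.  66.] [0.5272 0.0427 0.0557]
red 721 [326.  66.] [0.525  0.0892 0.0826]
white 11 [222.  30.] [0.5056 0.0308 0.0483]
white 21 [223.  49.] [0.5169 0.0312 0.0487]
white 151 [289.  76.] [0.5315 0.0695 0.0684]
white 23 [224.  73.] [0.5315 0.0319 0.0487]
white 9712 [294. 153.] [0.5828 0.0739 0.0715]
white 11 [225.  90.] [0.542  0.0327 0.0482]
white 64 [226. 127.] [0.5659 0.0336 0.0485]
white 15 [230. 218.] [0.6302 0.0362 0.0485]
white 10 [231. 240.] [0.6467 0.037  0.0484]
black 24 [248. 230.] [0.6386 0.0472 0.0556]
[0.62567807 0.07054689 0.069     ]
rows>= 1.1 shift [-0.0015  0.0032  0.1367] turn [ 0.0002  0.0001 -0.0015]
```

View pics/w4.png

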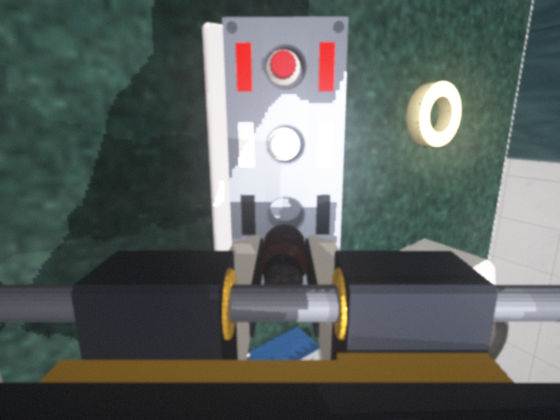

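Red (283,65) and white (284,144) are home, and the black vial is above its pocket (284,210) between the black marks.

```bash
python3 -m crank '[[-0.002,0.003,0.06,0,0,-0.001,1],[-0.002,0.003,0.1,0,0,-0.001,1],[-0.002,0.003,0.12,0,0,-0.001,1],[-0.002,0.003,0.137,0,0,-0.001,1],[-0.002,0.003,0.137,0,0,-0.001,1]]'; python3 -c "
from h import *
print((np.array(manip.get_obs()['position'])-mouth(-.025))@FT.as_matrix())"
```

```text
clock: 14.98
position: [0.6267, 0.0686, 0.0743]
eef_rot: [-0.021, 0.966, 0.259, -0.006]
ft_force: [0.1, -0.2, -0.8]
width: 0.0211
grip_force: 30.0
[-0.0009531   0.00088566 -0.00559687]
```

```bash
python3 -m crank '[[0,0,0,0,0,0,0.6],[0,0,0,0,0,0,0.6],[0,0,0,0,0,0,0.6],[0,0,0,0,0,0,0.6],[0,0,-0.13,0,0,0,0.6],[0,0,-0.13,0,0,0,0.6],[0,0,-0.13,0,0,0,0.6]]'
python3 - <<'E'
from h import *
seated(-.025)
goto([.4575,-.356,.17],frame(np.radians(102)))
E
```

```text
clock: 15.85
position: [0.6282, 0.0363, 0.131]
eef_rot: [-0.021, 0.966, 0.259, -0.005]
ft_force: [0.0, 0.0, -0.4]
width: 0.0374
grip_force: 0.0
553 height over deck 0.0193 [ 0.0008 -0.0021 -0.0169]
rows>= 6.9 shift [ 0.3742 -0.6269 -0.4547] turn [ 0.3335  0.0275 -0.1034]
```

Black is home (19.3 mm, 19 expected). All three vials are in, so now the plug.

```bash
python3 -m crank '[[0.02,-0.04,-0.12,0.1,0,0,0.4],[0.374,-0.627,-0.455,0.334,0.028,-0.103,0.4],[0.374,-0.627,-0.455,0.334,0.028,-0.103,0.4],[0.374,-0.627,-0.455,0.334,0.028,-0.103,0.4],[0.374,-0.627,-0.455,0.334,0.028,-0.103,0.4],[0.374,-0.627,-0.455,0.334,0.028,-0.103,0.4],[0.374,-0.627,-0.455,0.334,0.028,-0.103,0.4],[0.374,-0.627,-0.455,0.334,0.028,-0.103,0.4]]'; python3 -m crank '[[0,0,0,0,0,0,0.4],[0,0,0,0,0,0,0.4]]';python3 - <<'E'
from h import *
c=grab('wrist'); P=cloud(c); cv2.imwrite('pics/w5.png',cv2.cvtColor(c['pixels'],cv2.COLOR_RGB2BGR))
for lo,hi in((.047,.055),(.024,.031)):
    m=(P[...,2]>lo)&(P[...,2]<hi)&(np.hypot(P[...,0]-.458,P[...,1]+.356)<.032)
    q=P[m]; print(np.median(q[:,2]),cv2.minAreaRect((q[:,:2]*1000).astype(np.float32)),len(q))
goto([.4580,-.356,.031],frame(np.radians(102.2)))
E
```

```text
clock: 16.9
position: [0.4547, -0.3603, 0.1695]
eef_rot: [-0.101, 0.995, -0.001, -0.001]
ft_force: [0.6, 0.3, -0.4]
width: 0.0557
grip_force: 0.0
clock: 17.15
position: [0.459, -0.3544, 0.17]
eef_rot: [-0.106, 0.994, 0.0, -0.0]
ft_force: [0.2, 0.3, 0.5]
width: 0.0558
grip_force: 0.0
0.05069597327225247 ((457.92578125, -356.3117370605469), (29.68377113342285, 18.88562774658203), 12.098676681518555) 786
0.02663137889926115 ((458.1604309082031, -356.52398681640625), (37.50498962402344, 29.76687240600586), 12.282988548278809) 478
rows>= 2.2 shift [ 0.0026 -0.0024  0.2784] turn [-0.0001 -0.0002 -0.0007]
```

View pics/w5.png

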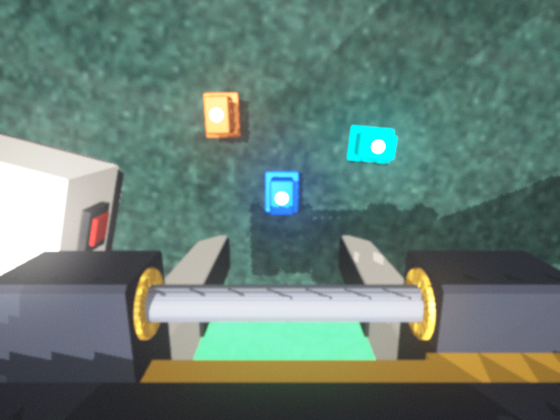

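The picture shows the blue plug at (282,193), aligned with the fingers. A white instrument stands at left (60,200), so I'll check its clearance against the gripper body.

Run:
```python
from h import *
for n in('top','scene','wrist'):
    c=load(n)
    P=cloud(c); m=(P[...,2]>.07)&(P[...,2]<.25)&(P[...,0]>.35)&(P[...,0]<.62)&(P[...,1]<-.3)&(P[...,1]>-.56)
    if n=='wrist': m[230:]=False
    q=P[m]
    if len(q): 
        D=(q-[.458,-.3564,0])@frame(np.radians(102.2)).as_matrix()
        k=abs(D[:,0])<.06
        print(n,len(q),'max y in body strip',D[k][:,1].max() if k.any() else None,'near x min',q.min(0),q.max(0))
    else: print(n,'none')
goto([.4581,-.3564,.031],frame(np.radians(102.2)))
```

```text
top 1495 max y in body strip -0.1301159173238837 near x min [ 0.45343061 -0.55999193  0.07016066] [ 0.61982879 -0.48267715  0.15221869]
scene 2727 max y in body strip -0.13195870525198622 near x min [ 0.45182792 -0.55993088  0.07002383] [ 0.61648828 -0.48367825  0.15045492]
wrist 8101 max y in body strip -0.13138908526649407 near x min [ 0.45463265 -0.55993921  0.07001343] [ 0.50484856 -0.48373107  0.12500468]
rows>= 2.2 shift [ 0.0025 -0.0032  0.2784] turn [-0.0001 -0.0002 -0.0007]
```

```bash
python3 -m crank '[[0.002,-0.003,0.12,0,0,-0.001,0.4],[0.002,-0.003,0.24,0,0,-0.001,0.4],[0.002,-0.003,0.278,0,0,-0.001,0.4],[0.002,-0.003,0.278,0,0,-0.001,0.4],[0.002,-0.003,0.278,0,0,-0.001,1],[0.002,-0.003,0.278,0,0,-0.001,1],[0.002,-0.003,0.278,0,0,-0.001,1],[0.002,-0.003,0.278,0,0,-0.001,1]]'; python3 -c "
from h import *
goto(mouth(-.075)+.095*N+[.0006,0,.0],FT)"
```

```text
clock: 18.2
position: [0.4574, -0.3587, 0.0322]
eef_rot: [-0.105, 0.994, -0.001, 0.0]
ft_force: [-0.8, -0.8, -0.3]
width: 0.0207
grip_force: 3.2
rows>= 7.3 shift [-0.5921  0.6583 -0.2393] turn [-0.3337 -0.0278  0.1047]
```

```bash
python3 -m crank '[[0,0,0,0,0,0,1],[0,0,-0.08,0,0,0,1],[0,0.02,-0.24,0,0,0,1],[0,0.1,-0.28,0,0,0,1],[-0.1,0.22,-0.28,0,0,0,1],[-0.2,0.35,-0.28,0,0,0,1]]'; python3 -c "
from h import *
goto(mouth(-.075)+.095*N+[.0006,0,.0],FT)"
```

```text
clock: 18.95
position: [0.5039, -0.1969, 0.1723]
eef_rot: [-0.104, 0.995, -0.001, 0.001]
ft_force: [0.8, -1.2, -0.4]
width: 0.0197
grip_force: 29.9
rows>= 4.5 shift [-0.4331  0.3624  0.0419] turn [-0.3338 -0.0269  0.1039]
```

```bash
python3 -m crank '[[-0.1,0.16,0,0,0,0.05,1],[-0.25,0.25,0.02,-0.15,0,0.1,1],[-0.42,0.34,0.03,-0.333,-0.027,0.104,1],[-0.42,0.34,0.03,-0.333,-0.027,0.104,1],[-0.42,0.34,0.03,-0.333,-0.027,0.104,1],[-0.42,0.34,0.03,-0.333,-0.027,0.104,1],[-0.42,0.34,0.03,-0.333,-0.027,0.104,1],[-0.42,0.34,0.03,-0.333,-0.027,0.104,1]]'; python3 -m crank '[[0,0,0,0,0,0,1],[0,0,0,0,0,0,1]]'
python3 - <<'E'
from h import *
c=grab('wrist'); cv2.imwrite('pics/w6.png',cv2.cvtColor(c['pixels'],cv2.COLOR_RGB2BGR))
deckfit(c); print(mouth(-.075))
goto(mouth(-.075)+.036*N+[.0006,0,0],FT)
E
```

```text
clock: 19.95
position: [0.6723, 0.0116, 0.1569]
eef_rot: [-0.021, 0.966, 0.258, -0.006]
ft_force: [-0.4, 0.4, -0.9]
width: 0.02
grip_force: 29.9
clock: 20.2
position: [0.6729, 0.0119, 0.1564]
eef_rot: [-0.021, 0.966, 0.258, -0.006]
ft_force: [-0.7, -0.1, -0.1]
width: 0.0198
grip_force: 29.9
n [ 0.0213 -0.5001  0.8657] tilt 30.04 az up 92.44 c [0.5989 0.0698 0.0688] 20337
red 413 [258.  14.] [0.5329 0.0429 0.0558]
red 400 [333.  14.] [0.5307 0.0895 0.0828]
blue 276 [260. 201.] [0.6695 0.0486 0.0555]
blue 467 [327. 210.] [0.6751 0.0957 0.0826]
white 56 [303.  14.] [0.5307 0.0721 0.07  ]
white 10605 [301. 130.] [0.6132 0.0744 0.0711]
white 36 [319. 215.] [0.6795 0.0905 0.0788]
[0.67563421 0.07264067 0.069     ]
rows>= 1.1 shift [-0.0118  0.0177  0.1398] turn [-0.0007 -0.0011  0.0002]
```

View pics/w6.png

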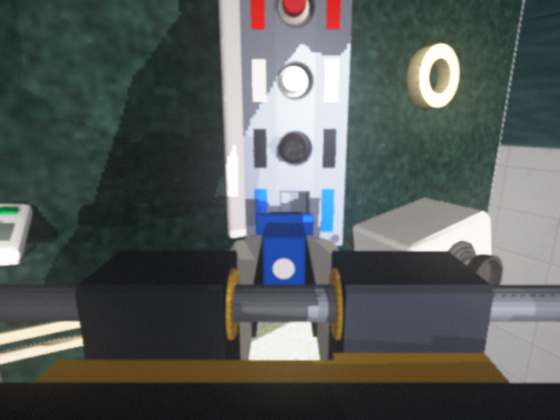

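Run:
```python
from h import *
c=load('wrist'); P=cloud(c); o=c['obs']
g=cv2.cvtColor(c['pixels'],cv2.COLOR_RGB2HSV).astype(int)
blue=(g[...,0]>100)&(g[...,0]<130)&(g[...,1]>110)
D=(P-o['position'])@Rot.from_quat(o['eef_rot']).as_matrix()
for nm,lo,hi in(('shank',.011,.03),('collar',.004,.0085),('grip',-.015,.001),('top',-.025,-.017)):
    m=(abs(D[...,0])<.03)&(abs(D[...,1])<.018+.0)&(D[...,2]>lo)&(D[...,2]<hi)
    if nm!='shank': m&=blue|(nm=='top')
    q=D[m]; print(nm,len(q),'x pct',np.percentile(q[:,0],[1,10,50,90,99]).round(4),'y',np.percentile(q[:,1],[1,50,99]).round(4),'z',np.percentile(q[:,2],[1,50,99]).round(4)) if len(q) else print(nm,0)
m=(abs(D[...,0])<.03)&(abs(D[...,1])<.018)&blue&(D[...,2]<.02)&(D[...,2]>-.03)
q=D[m]; print(np.histogram(q[:,2],bins=np.arange(-.03,.021,.003)))
# white disc on the grip top, hue-free
# marks in deck frame at high-contrast: profile of V along the two mark lines
M=np.c_[ -FT.as_matrix()[:,0]*-1,FT.as_matrix()[:,1],N]  # cols: tool x, up-slope, normal
E_=(P-O)@M; V=c['pixels'].astype(int)
for s in(-.0265,.0265):
    for nm,y0 in(('white',.025),('black',-.025),('blue',-.075)):
        mm=(abs(E_[...,1]-s)<.003)&(abs(E_[...,2])<.003)&(abs(E_[...,0]-y0)<.022)
        yy=E_[...,0][mm]; px=V[mm]
        print(s,nm,len(yy),[(round(b*1000),px[(yy>b-.001)&(yy<=b+.001)].mean(0).round().astype(int).tolist()) for b in y0+np.arange(-.014,.015,.002) if ((yy>b-.001)&(yy<=b+.001)).any()][::1] if nm!='white' else '')
```

```text
shank 18 x pct [0.0129 0.0129 0.013  0.0131 0.0133] y [-0.0073  0.0018  0.0093] z [0.0284 0.0297 0.0299]
collar 761 x pct [0.0071 0.0096 0.015  0.0177 0.0181] y [-0.0139  0.0011  0.0151] z [0.0042 0.0058 0.0083]
grip 428 x pct [0.0068 0.0133 0.0139 0.0142 0.0144] y [-0.0094  0.0011  0.0109] z [-0.0149 -0.0078  0.0006]
top 2298 x pct [-0.0089 -0.0064  0.004   0.0115  0.0138] y [-0.0163  0.0001  0.0164] z [-0.0246 -0.0185 -0.0171]
(array([   0,    8,    9, 1102,  657,   96,   90,   79,   75,   67,   67,
        508,  288,   20,    0,    0]), array([-3.0000000e-02, -2.7000000e-02, -2.4000000e-02, -2.1000000e-02,
       -1.8000000e-02, -1.5000000e-02, -1.2000000e-02, -9.0000000e-03,
       -6.0000000e-03, -3.0000000e-03, -6.9388939e-18,  3.0000000e-03,
        6.0000000e-03,  9.0000000e-03,  1.2000000e-02,  1.5000000e-02,
        1.8000000e-02]))
-0.0265 white 510 
-0.0265 black 443 [(-39, [90, 91, 102]), (-37, [82, 82, 92]), (-35, [82, 84, 93]), (-33, [82, 84, 93]), (-31, [83, 84, 92]), (-29, [84, 84, 93]), (-27, [85, 85, 94]), (-25, [86, 87, 96]), (-23, [87, 87, 95]), (-21, [88, 88, 96
[... 380 characters left out ...]
8, 101, 113]), (-37, [90, 92, 103]), (-35, [92, 93, 105]), (-33, [93, 95, 106]), (-31, [95, 97, 107]), (-29, [96, 98, 108]), (-27, [99, 100, 110]), (-25, [99, 101, 111]), (-23, [102, 103, 112]), (-21, [103, 104, 113]), (-19, [105, 106, 116]), (-17, [106, 108, 118]), (-15, [109, 110, 120]), (-13, [110, 112, 121]), (-11, [152, 157, 169])]
0.0265 blue 383 [(-89, [56, 174, 255]), (-87, [57, 174, 255]), (-85, [57, 176, 255]), (-83, [58, 177, 255]), (-81, [60, 179, 255]), (-79, [62, 180, 255]), (-77, [62, 180, 255]), (-75, [64, 182, 255]), (-73, [65, 182, 255]), (-71, [66, 184, 255]), (-69, [67, 184, 255]), (-67, [69, 186, 255]), (-65, [71, 187, 255]), (-63, [73, 188, 255]), (-61, [75, 189, 255])]
```

Measured in the hand, the plug is centred about -0.9 mm in tool x, with a foot 32 mm below the TCP. I'll correct for that and approach the socket.

Run:
```python
from h import *
R=FT.as_matrix()
for h in(.036,.026,.010): goto(mouth(-.075)+h*N+R@[.0007,-.0006,0],FT)
```

```text
rows>= 1.1 shift [-0.0092  0.0165  0.1398] turn [-0.0007 -0.0011  0.0002]
rows>= 1.3 shift [-0.0093  0.0165  0.1598] turn [-0.0007 -0.0011  0.0002]
rows>= 1.5 shift [-0.0093  0.0166  0.1918] turn [-0.0007 -0.0011  0.0002]
```

```bash
python3 -m crank '[[-0.009,0.016,0.06,-0.001,-0.001,0,1],[-0.009,0.016,0.12,-0.001,-0.001,0,1],[-0.009,0.016,0.135,-0.001,-0.001,0,1],[-0.009,0.016,0.14,-0.001,-0.001,0,1],[-0.009,0.016,0.14,-0.001,-0.001,0,1],[-0.009,0.016,0.14,-0.001,-0.001,0,1]]'
python3 - <<'E'
from h import *
R=FT.as_matrix(); o=manip.get_obs()
print('dev',((np.array(o['position'])-mouth(-.075))@R).round(4))
for h in(.026,.010): goto(mouth(-.075)+h*N+R@[.0007,-.0006,0],FT)
E
```

```text
clock: 21.0
position: [0.6762, 0.0534, 0.1002]
eef_rot: [-0.02, 0.966, 0.259, -0.005]
ft_force: [0.4, -0.2, -0.3]
width: 0.0199
grip_force: 29.9
dev [ 0.0002 -0.0011 -0.0366]
rows>= 0.2 shift [0.001  0.0009 0.0213] turn [0.0002 0.0006 0.0002]
rows>= 0.4 shift [0.001  0.0009 0.0533] turn [0.0002 0.0006 0.0002]
```

```bash
python3 -m crank '[[0.0005,0.0005,0.008,0,0,0,1],[0.0005,0.0005,0.014,0,0,0,1],[0.0005,0.0005,0.02,0,0,0,1],[0.0005,0.0005,0.024,0,0,0,1]]'
```

```text
clock: 21.5
position: [0.675, 0.0606, 0.0889]
eef_rot: [-0.021, 0.966, 0.259, -0.006]
ft_force: [-0.1, 0.3, -0.3]
width: 0.0198
grip_force: 29.9
```

```bash
python3 -m crank '[[0,0,0.006,0,0,0,1],[0,0,0.012,0,0,0,1],[0,0,0.018,0,0,0,1],[0,0,0.023,0,0,0,1],[0,0,0.025,0,0,0,1],[0,0,0.027,0,0,0,1]]'
python3 - <<'E'
from h import *
o=manip.get_obs()
print('dev',((np.array(o['position'])-mouth(-.075))@FT.as_matrix()).round(4))
E
```

```text
clock: 22.25
position: [0.6749, 0.0671, 0.0776]
eef_rot: [-0.02, 0.966, 0.259, -0.006]
ft_force: [-1.6, -3.2, 7.0]
width: 0.0198
grip_force: 29.9
dev [ 0.0009 -0.0005 -0.0102]
```

```bash
python3 -m crank '[[0,0,0.002,0,0,0,1],[0,0,0.003,0,0,0,1],[0,0,0.003,0,0,0,1]]'; python3 -m crank '[[0,0,-0.002,0,0,0,1],[0,0,-0.002,0,0,0,0.6],[0,0,-0.002,0,0,0,0.6],[0,0,-0.002,0,0,0,0.6],[0,0,-0.1,0,0,0,0.6],[0,0,-0.2,0,0,0,0.6],[0.1,0,-0.25,0,0,0,0.6],[0.1,0,-0.25,0,0,0,0.6]]'; python3 -m crank '[[0,-0.1,-0.1,0,0,0,0.6],[-0.16,-0.1,-0.1,0,0,0,0.6],[-0.16,-0.1,-0.1,0,0,0,0.6]]'
python3 - <<'E'
from h import *
for n in('scene','wrist'):
    c=grab(n); P=cloud(c)
    D=(P-mouth(-.075))@FT.as_matrix(); D[...,2]*=-1
    g=cv2.cvtColor(c['pixels'],cv2.COLOR_RGB2HSV).astype(int); b=(g[...,0]>100)&(g[...,0]<130)&(g[...,1]>110)
    m=(abs(D[...,0])<.03)&(abs(D[...,1])<.025)&(D[...,2]>.002)&(D[...,2]<.06)
    q=D[m]; print(n,len(q),'top',np.percentile(q[:,2],[90,97]).round(4),'collar band hist',np.histogram(q[:,2],bins=np.arange(0,.04,.002))[0])
    for lo,hi in((.003,.008),(.025,.034)):
        k=q[(q[:,2]>lo)&(q[:,2]<hi)]
        if len(k)>5: print(lo,k.min(0).round(4),k.max(0).round(4),np.median(k[:,2]).round(4))
    a=c['pixels']; a=cv2.resize(a[130:240,200:360],(800,550),interpolation=cv2.INTER_CUBIC) if n=='scene' else a
    cv2.imwrite(f'pics/end_{n}.png',cv2.cvtColor(a,cv2.COLOR_RGB2BGR))
E
```

```text
clock: 22.62
position: [0.675, 0.0674, 0.0774]
eef_rot: [-0.02, 0.966, 0.259, -0.005]
ft_force: [-3.3, -3.5, 10.7]
width: 0.0196
grip_force: 30.0
clock: 23.62
position: [0.6257, 0.0012, 0.1861]
eef_rot: [-0.019, 0.966, 0.259, -0.005]
ft_force: [0.8, 0.0, 0.1]
width: 0.037
grip_force: 0.0
clock: 24.0
position: [0.7136, -0.0616, 0.2022]
eef_rot: [-0.021, 0.966, 0.259, -0.005]
ft_force: [-0.5, 0.7, -0.5]
width: 0.0374
grip_force: 0.0
scene 169 top [0.0306 0.0325] collar band hist [ 0 32 16 18  8  2  6  2 10  1  5  5 12 13 16 14  7  2  0]
0.003 [-0.0236 -0.0237  0.003 ] [0.0291 0.025  0.0078] 0.005
0.025 [-0.0146 -0.01    0.0253] [0.0201 0.0098 0.0337] 0.0294
wrist 1150 top [0.0292 0.0296] collar band hist [  0 117 222  11   2  10  24   3  12   7  13  19   9 206 484  11   0   0
   0]
0.003 [-0.0182 -0.0154  0.003 ] [0.0184 0.0147 0.0074] 0.0045
0.025 [-0.0149 -0.0104  0.0253] [0.0148 0.0098 0.0308] 0.0284
```

View pics/end_scene.png

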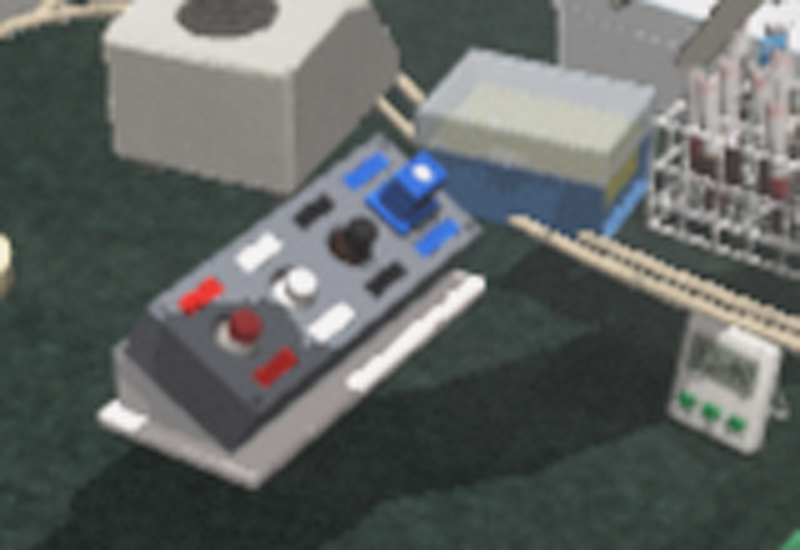

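The picture shows the red (240,328), white (299,287) and black (354,240) vials in their own pockets. The blue plug (410,195) has its collar flat on the deck: collar top 4.5 mm over my deck model (5 expected) and grip top 28.4 mm (29 expected). Both read about 0.5 mm low, which matches the model plane being slightly high. The timer hasn't moved and the arm is clear.

```bash
python3 -c "
from plant import manip
print(manip.sign_off())"
```

```text
the job is handed in; nothing more can be done
None
```

The job is handed in at about 24 s of the 72 s allowed: all three vials measured as sitting on the bottom of their own pockets, and the blue plug went in last with its collar flush on the deck.

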